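# Slide the tablet out over the deck edge for charging

### The job

Push the tablet flat along the raised grey deck, towards the deck edge that faces the green-topped charging post, until the 40 mm orange band at its leading end, and no more than that band, hangs out past the edge; leave it square to that edge with the rest of it on the deck. Only push it, never lift or tip it, and leave everything else on the deck and the table where it stands.

Things in the scene. Friction and masses are not known exactly. Their poses are not given: they have to be found in the camera images.
- tablet_center (a point): Centre (half-way up) of a loose rugged tablet lying flat on the deck: 110 mm along its x, 180 mm along its y, 10 mm thick, z up, about 0.35 kg; blue case, dark screen, and at both ends (+y and -y) an orange band 40 mm deep across the full width. Which of the two ends leads does not matter. It starts wholly on the deck, turned up to 17 degrees out of square.
- deck: Raised light-grey deck fixed on the table, standing on dark legs: top 300 mm along its x, 340 mm along its y, top surface 50 mm above its origin. Origin: centre of its underside, at table height; z up. Its two short edges are at its y = +170 mm and y = -170 mm, running along its x; the charging post stands beyond one of them.
- charger: Charging post fixed on the table, 290 mm from the deck's centre, beyond one of its two short edges (its +y or its -y side): white, round, 68 mm across at the foot and 45 mm above, 64 mm tall, green top. Origin: centre of its underside.
- cup: Loose white paper cup standing on the table beyond the deck's other short edge, 74 mm across the rim, 90 mm tall. Origin: centre of its underside. Leave it alone.
- stick: Loose black memory stick lying on the far (+x) strip of the deck, 20 x 58 x 10 mm. Origin: centre of its underside. Leave it alone.
- fitting: Loose brass hose fitting standing on the far (+x) strip of the deck, 28 mm across, 30 mm tall. Origin: centre of its underside. Leave it alone.
- phone: Loose black phone lying on the table to the right, 72 x 150 x 9 mm. Origin: centre of its underside. Leave it alone.
- water: Loose clear water bottle with green label standing on the table to the left, 64 mm across, 200 mm tall. Origin: centre of its underside. Leave it alone.
- water2: Second such water bottle, beside the first. Leave it alone.
- tablet: The same tablet; origin at the centre of its underside, axes as above.
Things that resemble listed ones, but are neither listed nor needed, are in the scene too. Of the things that look like the tablet, the smaller one is meant. What is shaped like the charger but red is not meant.

How it is judged (in metres and radians):
At the end, for the whole second after the job is handed in: The tablet lies flat and still on the deck, one end hanging 32 to 48 mm (40 +- 8 mm) past the deck's short edge that faces the charging post, square to that edge within 0.12 rad (7 degrees), its two long sides not beyond the deck's long edges (((y of charger in the frame of deck above 0 m and y of tablet_center in the frame of deck between 0.112 and 0.128 m) or (y of charger in the frame of deck below 0 m and y of tablet_center in the frame of deck between -0.128 and -0.112 m)) and angle between the y axis of tablet_center and the y axis of deck, either way round below 0.12 rad and x of tablet_center in the frame of deck between -0.092 and 0.092 m and z of tablet_center in the frame of deck between 0.052 and 0.058 m and angle between tablet_center's own z axis and vertical below 0.05 rad and linear speed of tablet below 0.01 m/s); the robot touches nothing.
It fails at once if the tablet is lifted more than 10 mm off the deck (z of tablet_center in the frame of deck above 0.065 m).
It fails at once if the tablet is tipped by more than 0.15 rad or falls off the deck (angle between tablet_center's own z axis and vertical above 0.15 rad or z of tablet_center in the frame of deck below 0.04 m).
It fails at once if the cup, memory stick, fitting, phone or a bottle is moved more than 25 mm or tipped over (distance of any of cup, stick, fitting, phone, water, water2 from where it was at the start of the episode above 0.025 m or angle between any of cup, stick, fitting, phone, water, water2's own z axis and vertical above 0.4 rad).
It also fails if it takes over 40 s, if anything falls off the work surface, if the arm or the gripper's body presses on something with over 40 N, if the wrist force passes 120 N, or if a joint passes its speed limit or range.

### The arm

A 6-joint arm with a two-finger parallel gripper is mounted at the origin on the work surface. World frame = base frame: x ahead of the robot, y to its left, z up, the work surface at z = 0. Lengths are in m, angles in degrees, forces in N, time in s.
With the tool pointing down it reaches from about 0.4 to 0.825 m from the base axis. Payload 7 kg.
Tool frame: the origin (TCP) lies between the finger pads; the fingertips stand 19 mm ahead of it and the grasp point (between the pads) is the TCP; x points along the fingers, y is the direction in which the jaws open and shut, and the axes are right-handed (so a half turn about x gives the same grasp; the last joint's range is limited). The gripper opens to 88 mm and grips with 3 to 60 N. Pads are 19 mm wide; open, the fingers measure 130 mm over their backs; the gripper's body (78 mm by 193 mm) begins 47 mm behind the grasp point.
Start: joints at [-60.04, 20.546, 0.682, 0, -70.136, -16.507], TCP at [0.157, -0.656, 0.246] pointing down, gripper open.
Joint ranges: [-176.03, 176.03], [-82.01, 121.73], [-58.28, 71.71], [-173.87, 95.51], [-174.79, -0.11], [-173.66, 173.66]. Speed limits (degrees/s): [136.94, 136.94, 172.46, 180, 180, 180].

### API

Orientations are given as [roll, pitch, yaw] about the fixed x, y, z axes, in that order (R = Rz(yaw) Ry(pitch) Rx(roll)).
In Python, from plant import r gives the robot as it stands.
- The arm moves only by the tool send_rows, never from a script. Its argument "plan" is a list of rows, each a list of 2 entries, a list of its own where there are three numbers: the shift along the tool's x, y, z scaled (see below), then the turn, a rotation vector about the tool's x, y, z scaled (see below). A call has exactly 5 rows; each row is the pose to reach, as a shift and turn from the pose measured when the call began, along the tool's axes at that moment; what a row does not reach only later rows make up. The controller multiplies each number of a shift by 0.15 m and each number of a turn by pi/4 rad. A row lasts 1/10 s, in which the tool goes at most 50 mm and 8.59 degrees, less where a joint would pass 70% of its speed; a pose out of reach is approached as far as the arm can. A call with a number of a shift or a turn outside -1 to 1 is refused whole. A call with a gripper value outside its range is refused whole. "jaw" is the opening, from -1 (shut) to 1 (fully open), so that 0 is half open, set as the call begins (left out, the last holds). The fingers move at their own pace and stop on an object; "force" is the grip in N (left out, the last holds). Time passes only in rows, so rows that repeat a pose let the fingers close, or fill a call up. It gives the time, the measured TCP pose, the force and the opening at its end, in the units of the state.
- r.get_state(): the state, without advancing time (a new reading comes with each control period).
- r.capture(name): name is "scene" or "top" or "wrist"; returns a dict with "color" (480x640x3 uint8, red, green, blue), "range_z" (480x640 float32, m along the optical axis (not along the pixel's ray), 0 where there is no reading), "mtx" (3x3 intrinsics, pixels), "pose" (4x4, takes a point from camera to world coordinates). Camera axes: x right, y down, z forward; pixel columns grow to the right and rows downward; lengths in m; the calibration is good to about 2 mm. A picture is of the moment at which its call begins.
- r.close_job(): hands the job in, once; it reports no verdict.
Trained networks look in a picture, given as the dict that the camera call returned (one of the last four; its "shot" number tells which), for a name from the list of things; names that differ only in an ending like _2 or _b are one class to them, and where a whole thing is asked for, a point or a joint stands for the part that bears it (a point fixed in the world has none). Each returns a list of dicts, best first, with "score" (0 to 1); they miss things now and then, are a little off and sometimes report something else, mostly with a low value. They report only what shows in the picture. A call takes as long as a camera call. They do not tell look-alikes from the thing itself.
- r.find_in(picture, target): "uv" ([column, row] in pixels, amid what is visible of it).
- r.trace(picture, target): "mask" (480x640 bool, what is visible of it) and "uv" ([column, row] in pixels, amid what is visible of it).
The state is a dict: "time_s": time; "joints": joint angles; "qd": joint speeds; "joint_torque": joint torques, N m; "tcp_pos": TCP position; "eef_rot": TCP orientation; "contact_force": force on the tool from outside, world axes, zero at the start; "moment": the same for the moment, N m; "gripper_width": finger opening in m.
Only numpy, scipy, OpenCV 4.12 (cv2) and the standard library are available. Lean on these libraries where they do the work, as an engineer would, in place of code of your own. Each camera call takes 0.05 s, during which the arm holds its last target. There are 200 camera calls.

## Working session

There is one attempt and no reset: what is moved stays moved. The work goes in short steps, Python scripts to look and compute and a tool call to move; the robot and the scene stay as the last step left them, time stands still between calls to the robot, and variables do not carry over. Pictures are saved under pics/ and viewed, about 8 in all and at most 12, crops included, and the job is handed in when it is done.

Besides the shell and the picture viewer there is one more tool, called after ">>>" in YAML: its name, and indented under it one key for each argument. send_rows: Moves the arm, as the interface text tells. Its arguments: {"type":"object","properties":{"plan":{"type":"array"},"jaw":{"type":"number"},"force":{"type":"number"}},"required":["plan"]}

```bash
ls; mkdir -p pics; cat > h.py <<'E'
import numpy as np, cv2
from plant import r
def save(n,img): cv2.imwrite('pics/'+n,cv2.cvtColor(img,cv2.COLOR_RGB2BGR))
def cloud(p):
    K=p['mtx'];v,u=np.mgrid[:480,:640];z=p['range_z']
    c=np.stack([(u-K[0,2])/K[0,0]*z,(v-K[1,2])/K[1,1]*z,z],-1)
    w=c@p['pose'][:3,:3].T+p['pose'][:3,3]; w[z==0]=np.nan; return w
E
python3 - <<'E'
from h import *
for n in ('top','scene'):
    p=r.capture(n); save(n+'1.png',p['color']); w=cloud(p); np.savez('/tmp/'+n+'.npz',**{k:p[k] for k in('color','range_z','mtx','pose')})
    print(n,p['pose'][:3,3].round(3))
    for t in ('tablet','deck','charger','cup','stick','fitting','phone','water'):
        for d in r.trace(p,t):
            m=d['mask']; print(t,round(d['score'],2),np.round(d['uv']),m.sum(),np.nanmedian(w[m],0).round(3))
print(r.get_state())
E
```

```text
pics
top [ 0.369 -0.023  1.229]
tablet 0.97 [181. 346.] 7004 [0.289 0.281 0.013]
tablet 0.56 [318. 245.] 3959 [ 0.522 -0.018  0.06 ]
deck 0.64 [330. 216.] 15253 [ 0.584 -0.046  0.05 ]
deck 0.54 [ 95. 252.] 1456 [0.491 0.449 0.128]
charger 0.88 [435. 205.] 677 [ 0.62  -0.286  0.043]
charger 0.65 [445. 251.] 699 [ 0.509 -0.315  0.042]
charger 0.64 [194. 219.] 1035 [0.574 0.263 0.044]
charger 0.57 [ 94. 253.] 1469 [0.491 0.448 0.127]
cup 0.59 [192. 217.] 1025 [0.573 0.264 0.045]
stick 0.49 [383. 181.] 258 [ 0.66  -0.165  0.059]
fitting 0.63 [ 94. 254.] 1476 [0.491 0.448 0.128]
fitting 0.54 [289. 172.] 124 [0.682 0.046 0.064]
phone 0.65 [525. 269.] 2052 [ 0.472 -0.501  0.009]
water 0.66 [ 96. 251.] 1505 [0.491 0.449 0.127]
water 0.62 [ 94. 191.] 1493 [0.612 0.453 0.127]
scene [ 0.965 -0.473  1.047]
tablet 0.96 [324. 244.] 2928 [ 0.526 -0.026  0.06 ]
tablet 0.63 [336. 148.] 3219 [0.294 0.275 0.013]
deck 0.87 [331. 273.] 11898 [ 0.599 -0.073  0.05 ]
deck 0.25 [390. 268.] 145 [0.687 0.039 0.064]
charger 0.68 [229. 333.] 754 [ 0.525 -0.329  0.037]
charger 0.61 [272. 354.] 803 [ 0.636 -0.301 
[... 311 characters left out ...]
 [437. 125.] 1262 [0.504 0.443 0.103]
{'time_s': 0.9, 'joints': array([-6.00408453e+01,  2.05447364e+01,  6.82183104e-01,  1.56407824e-03,
       -7.01370294e+01, -1.65048521e+01]), 'qd': array([ 0.13898293,  0.01507566, -0.01743474,  0.11376083,  0.02861047,
       -0.03320929]), 'joint_torque': array([ 7.78202138e-04, -5.82358325e+01,  2.93303114e+01,  7.00264201e+00,
        1.25768187e-02, -9.10232018e-06]), 'tcp_pos': array([ 0.15699524, -0.65646476,  0.24558622]), 'eef_rot': array([-147.65576047,   89.99847091, -134.20092645]), 'contact_force': array([-0.13461191,  0.81128026,  0.89357947]), 'moment': array([ 0.03328627, -0.01911248, -0.00989808]), 'gripper_width': 0.08761422775176043}
```

View images.

View pics/top1.png

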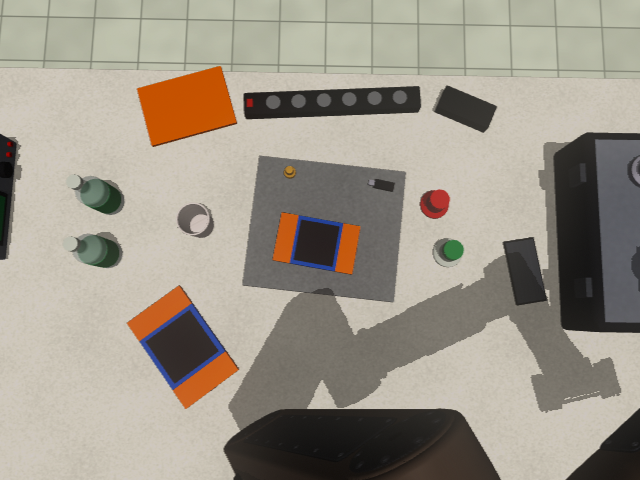

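```bash
python3 - <<'E'
from h import *
for n in ('top','scene'):
    p=np.load('/tmp/%s.npz'%n); w=cloud(p); z=w[...,2]; X,Y=w[...,0],w[...,1]
    reg=(abs(X-.56)<.25)&(abs(Y+.03)<.25)
    rgb=p['color'].astype(int)
    org=(rgb[...,0]-rgb[...,2]>60)
    m=(reg&(z>.042)&(z<.075)).astype(np.uint8)
    # deck: drop posts by largest component
    k,l,s,c=cv2.connectedComponentsWithStats(m); i=1+s[1:,4].argmax(); d=l==i
    rd=cv2.minAreaRect(w[d][:,:2].astype(np.float32)); print(n,'deck',rd,np.median(z[d]))
    t=(reg&(z>.0555)&(z<.064)&(X<.64)).astype(np.uint8)
    k,l,s,c=cv2.connectedComponentsWithStats(t); i=1+s[1:,4].argmax(); t=l==i
    print('tab',cv2.minAreaRect(w[t][:,:2].astype(np.float32)),np.median(z[t]))
p=np.load('/tmp/top.npz'); save('crop.png',cv2.resize(p['color'][140:320,220:500],None,fx=2.8,fy=2.8,interpolation=2))
E
```

```text
top deck ((0.5608111619949341, -0.036402031779289246), (0.3405188322067261, 0.30053335428237915), 84.48194122314453) 0.05045653862180233
tab ((0.5236207246780396, -0.017186053097248077), (0.1810396909713745, 0.1110943928360939), 80.69842529296875) 0.06003000231937561
scene deck ((0.5597257614135742, -0.03823547065258026), (0.3421429991722107, 0.3029213547706604), 84.56155395507812) 0.050453820237549074
tab ((0.5233274698257446, -0.019889384508132935), (0.1825459599494934, 0.1129082515835762), 80.7972183227539) 0.060056115603535964
```

View pics/crop.png

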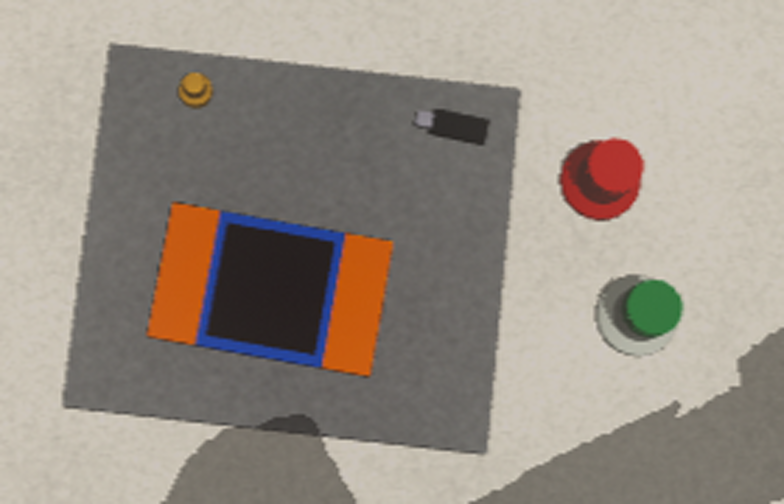

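The tablet-like things are at top-view (318,245), on the deck at 181 x 111 mm, and at (181,346), larger and on the table. The deck one is smaller, so it is the one meant. The charger-like things are at (435,205), red and therefore not meant, and at (450,250), white with a green top, which is the charger. The enlarged crop confirms both choices. The charger is beyond the deck's short edge on the world -y side.

I'll push the rear end with the two opened fingertips so that it squares itself.

```bash
cat >> h.py <<'E'
from scipy.spatial.transform import Rotation as Ro
C=np.array([.5603,-.0373]); a=np.radians(84.52); D=np.array([np.cos(a),np.sin(a)]); X=np.array([D[1],-D[0]])
def tgt(xd,yd,z,s=1):
    yt=s*np.r_[X,0]; xt=np.array([0,0,-1.]); R=np.c_[xt,yt,np.cross(xt,yt)]
    return np.r_[C+xd*X+yd*D,z],R
def now():
    s=r.get_state(); return s['tcp_pos'],Ro.from_euler('xyz',s['eef_rot'],degrees=True).as_matrix(),s
def delta(P,R):
    p,Rn,_=now(); return (Rn.T@(P-p)/.15).round(3),(Ro.from_matrix(Rn.T@R).as_rotvec()/(np.pi/4)).round(3)
def dk(p): return ((p[:2]-C)@X).round(4),((p[:2]-C)@D).round(4)
E
python3 - <<'E'
from h import *
p,R,s=now(); print(R.round(3))
for sg in(1,-1): P,Q=tgt(-.038,.137,.246,sg); print(sg,P,Q.round(3).tolist(),delta(P,Q))
E
```

```text
[[-0.    -0.233  0.973]
 [-0.     0.973  0.233]
 [-1.    -0.    -0.   ]]
1 [0.53555694 0.10270279 0.246     ] [[0.0, 0.995, -0.095], [0.0, -0.095, -0.995], [-1.0, 0.0, -0.0]] (array([-3.000e-03,  4.335e+00,  3.632e+00]), array([ 2.421, -0.   ,  0.   ]))
-1 [0.53555694 0.10270279 0.246     ] [[0.0, -0.995, 0.095], [0.0, 0.095, 0.995], [-1.0, -0.0, 0.0]] (array([-3.000e-03,  4.335e+00,  3.632e+00]), array([-1.579, -0.   , -0.   ]))
```

>>> send_rows:
  plan:
    - [[0,0.2,0.2],[-0.08,0,0]]
    - [[0,0.4,0.4],[-0.16,0,0]]
    - [[0,0.6,0.6],[-0.24,0,0]]
    - [[0,0.8,0.8],[-0.32,0,0]]
    - [[0,1,1],[-0.4,0,0]]
  jaw: 0.4

```text
time_s: 1.4
tcp_pos: [0.2686, -0.4743, 0.2457]
eef_rot: [-79.0, 90.0, -47.4]
contact_force: [0.8, -0.3, 0.6]
gripper_width: 0.0617
```

```bash
cat > d.py <<'E'
from h import *
import sys
P,Q=tgt(*map(float,sys.argv[1:4]),-1); d=delta(P,Q); p,_,s=now()
print('t',s['time_s'],'tcp',p.round(4),'deck',dk(p),'j',s['joints'].round(0),'w',round(s['gripper_width'],4),'F',s['contact_force'].round(1)); print('shift',d[0],'turn',d[1])
E
python3 d.py -.038 .137 .246
```

```text
t 1.4 tcp [ 0.2686 -0.4743  0.2457] deck (np.float64(-0.2487), np.float64(-0.4629)) j [-40.   8. -16.   0. -66. -19.] w 0.0617 F [ 0.8 -0.3  0.6]
shift [-3.000e-03  2.345e+00  3.531e+00] turn [-1.176e+00 -0.000e+00  1.000e-03]
```

>>> send_rows:
  plan:
    - [[0,0.14,0.2],[-0.08,0,0]]
    - [[0,0.28,0.4],[-0.16,0,0]]
    - [[0,0.42,0.6],[-0.24,0,0]]
    - [[0,0.56,0.8],[-0.32,0,0]]
    - [[0,0.7,1],[-0.4,0,0]]

```text
time_s: 1.9
tcp_pos: [0.3417, -0.3049, 0.246]
eef_rot: [-79.1, 89.9, -29.3]
contact_force: [1.2, 0.1, -0.1]
gripper_width: 0.0615
```

```bash
python3 d.py -.038 .137 .246
```

```text
t 1.9 tcp [ 0.3417 -0.3049  0.246 ] deck (np.float64(-0.192), np.float64(-0.2873)) j [-17.  -0. -25.   0. -65. -23.] w 0.0615 F [ 1.2  0.1 -0.1]
shift [-0.     0.77   2.909] turn [-0.773 -0.     0.002]
```

>>> send_rows:
  plan:
    - [[0,0.06,0.2],[-0.08,0,0]]
    - [[0,0.12,0.4],[-0.16,0,0]]
    - [[0,0.18,0.6],[-0.24,0,0]]
    - [[0,0.24,0.8],[-0.32,0,0]]
    - [[0,0.3,1],[-0.4,0,0]]

```text
time_s: 2.4
tcp_pos: [0.4047, -0.1601, 0.2464]
eef_rot: [-83.2, 89.9, -15.4]
contact_force: [0.3, -0.0, -0.1]
gripper_width: 0.061
```

```bash
python3 d.py -.038 .137 .246
```

```text
t 2.4 tcp [ 0.4047 -0.1601  0.2464] deck (np.float64(-0.1431), np.float64(-0.1371)) j [  5.  -3. -28.   0. -65. -27.] w 0.061 F [ 0.3 -0.  -0.1]
shift [ 0.003 -0.149  1.952] turn [-0.37  -0.     0.003]
```

>>> send_rows:
  plan:
    - [[0,-0.015,0.2],[-0.08,0,0]]
    - [[0,-0.03,0.4],[-0.16,0,0]]
    - [[0,-0.045,0.6],[-0.24,0,0]]
    - [[0,-0.06,0.8],[-0.32,0,0]]
    - [[0,-0.075,1],[-0.37,0,0]]

```text
time_s: 2.9
tcp_pos: [0.472, -0.0242, 0.2467]
eef_rot: [-91.9, 89.8, -7.2]
contact_force: [1.3, 0.5, 0.3]
gripper_width: 0.0617
```

```bash
python3 d.py -.038 .137 .246
```

```text
t 2.9 tcp [ 0.472  -0.0242  0.2467] deck (np.float64(-0.0891), np.float64(0.0047)) j [ 21.   1. -24.   0. -65. -26.] w 0.0617 F [1.3 0.5 0.3]
shift [ 0.006 -0.344  0.881] turn [ 0.004 -0.     0.004]
```

>>> send_rows:
  plan:
    - [[0,-0.07,0.2],[0,0,0]]
    - [[0,-0.15,0.4],[0,0,0]]
    - [[0,-0.22,0.6],[0,0,0]]
    - [[0,-0.34,0.88],[0,0,0]]
    - [[0.1,-0.34,0.88],[0,0,0]]

```text
time_s: 3.4
tcp_pos: [0.5383, 0.1066, 0.2332]
eef_rot: [-76.5, 89.6, 8.3]
contact_force: [-1.3, -1.1, -0.6]
gripper_width: 0.0612
```

```bash
python3 d.py -.0385 .137 .0725
python3 - <<'E'
from h import *
p=r.capture('wrist'); save('w1.png',p['color'])
E
```

```text
t 3.4 tcp [0.5383 0.1066 0.2332] deck (np.float64(-0.0356), np.float64(0.1412)) j [ 32.   9. -17.   0. -64. -37.] w 0.0612 F [-1.3 -1.1 -0.6]
shift [ 1.071  0.027 -0.029] turn [0.008 0.002 0.009]
```

View pics/w1.png

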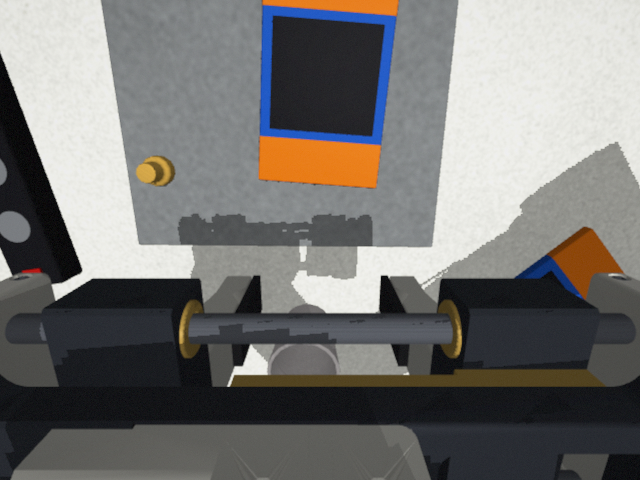

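The wrist view shows the tablet's rear edge from (260,180) to (378,188), centred between the fingers. The fitting at (155,170) is well clear. Descending behind it.

>>> send_rows:
  plan:
    - [[0.2,0.01,-0.01],[0,0,0]]
    - [[0.4,0.02,-0.02],[0,0,0.005]]
    - [[0.6,0.027,-0.029],[0.008,0,0.009]]
    - [[0.8,0.027,-0.029],[0.008,0.002,0.009]]
    - [[0.9,0.027,-0.029],[0.008,0.002,0.009]]

```text
time_s: 3.95
tcp_pos: [0.5294, 0.0993, 0.0922]
eef_rot: [112.8, 89.4, -162.9]
contact_force: [0.6, 0.2, -0.1]
gripper_width: 0.0616
```

```bash
python3 d.py -.0385 .137 .0725
```

```text
t 3.95 tcp [0.5294 0.0993 0.0922] deck (np.float64(-0.0438), np.float64(0.1331)) j [ 31.  17. -27.  -0. -46. -37.] w 0.0616 F [ 0.6  0.2 -0.1]
shift [ 0.131 -0.037  0.027] turn [-0.003 -0.005 -0.011]
```

>>> send_rows:
  plan:
    - [[0.04,-0.037,0.027],[-0.003,-0.005,-0.011]]
    - [[0.08,-0.037,0.027],[-0.003,-0.005,-0.011]]
    - [[0.12,-0.037,0.027],[-0.003,-0.005,-0.011]]
    - [[0.13,-0.037,0.027],[-0.003,-0.005,-0.011]]
    - [[0.13,-0.037,0.027],[-0.003,-0.005,-0.011]]

```text
time_s: 4.45
tcp_pos: [0.5353, 0.1028, 0.0729]
eef_rot: [-17.0, 90.0, 67.6]
contact_force: [-0.0, -0.9, 0.2]
gripper_width: 0.0614
```

```bash
python3 d.py -.0385 .100 .072; python3 d.py -.0385 -.020 .072
python3 - <<'E'
from h import *
p=r.capture('wrist'); save('w2.png',p['color'])
E
```

```text
t 4.45 tcp [0.5353 0.1028 0.0729] deck (np.float64(-0.0383), np.float64(0.1371)) j [ 31.  19. -28.  -0. -43. -37.] w 0.0614 F [-0.  -0.9  0.2]
shift [ 0.006  0.001 -0.247] turn [0.    0.001 0.   ]
t 4.45 tcp [0.5353 0.1028 0.0729] deck (np.float64(-0.0383), np.float64(0.1371)) j [ 31.  19. -28.  -0. -43. -37.] w 0.0614 F [-0.  -0.9  0.2]
shift [ 6.000e-03  1.000e-03 -1.047e+00] turn [0.    0.001 0.   ]
```

View pics/w2.png

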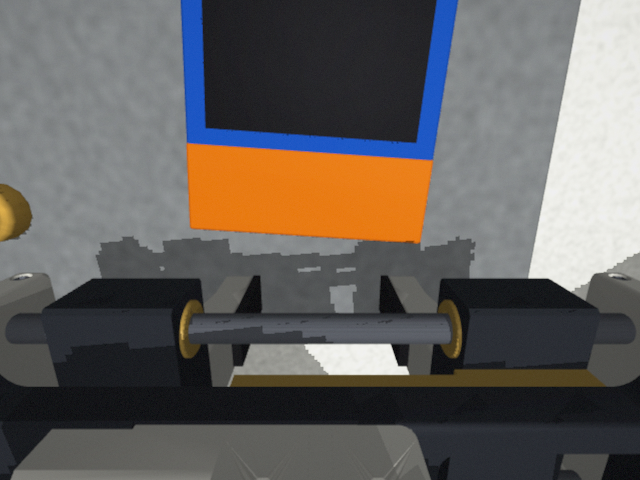

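Both fingertips stand behind the orange end: fingers at columns ~250 and ~395, tablet end spanning 190–420. Start pushing.

>>> send_rows:
  plan:
    - [[0.002,0,-0.06],[0,0,0]]
    - [[0.002,0,-0.12],[0,0,0]]
    - [[0.002,0,-0.17],[0,0,0]]
    - [[0.002,0,-0.22],[0,0,0]]
    - [[0.002,0,-0.27],[0,0,0]]

```text
time_s: 5.0
tcp_pos: [0.5316, 0.0619, 0.073]
eef_rot: [-44.2, 89.9, 40.3]
contact_force: [-0.1, 1.6, 0.8]
gripper_width: 0.0615
```

```bash
python3 d.py -.0385 -.020 .0725
```

```text
t 5.0 tcp [0.5316 0.0619 0.073 ] deck (np.float64(-0.038), np.float64(0.096)) j [ 28.  18. -29.  -0. -43. -33.] w 0.0615 F [-0.1  1.6  0.8]
shift [ 0.003  0.003 -0.774] turn [-0.     0.001  0.001]
```

>>> send_rows:
  plan:
    - [[0.002,0,-0.08],[0,0,0]]
    - [[0.002,0,-0.16],[0,0,0]]
    - [[0.002,0.002,-0.25],[0,0,0]]
    - [[0.002,0.002,-0.34],[0,0,0]]
    - [[0.002,0.002,-0.42],[0,0,0]]

```text
time_s: 5.5
tcp_pos: [0.5252, -0.002, 0.0727]
eef_rot: [-45.2, 89.9, 39.3]
contact_force: [-0.4, 2.8, 1.9]
gripper_width: 0.0612
```

```bash
cat > meas.py <<'E'
from h import *
import sys
for n in ('top','scene'):
    p=r.capture(n); w=cloud(p); z=w[...,2]; q=(w[...,:2]-C); xd,yd=q@X,q@D
    t=((z>.0555)&(z<.0645)&(xd<.085)&(xd>-.15)&(abs(yd)<.26)).astype(np.uint8)
    k,l,s,c=cv2.connectedComponentsWithStats(t); i=1+s[1:,4].argmax(); m=l==i
    pts=np.c_[xd[m],yd[m]].astype(np.float32); print(n,'tablet deck frame',cv2.minAreaRect(pts),'front',np.percentile(yd[m],1).round(4),yd[m].min().round(4),'z',np.median(z[m]).round(4),'std',z[m].std().round(4))
    if len(sys.argv)>1: save(sys.argv[1]+n+'.png',p['color'])
E
python3 meas.py m; python3 d.py -.0385 -.0205 .0725
```

```text
top tablet deck frame ((-0.031988710165023804, -0.07863737642765045), (0.15963199734687805, 0.11188055574893951), 89.92643737792969) front -0.1564 -0.1585 z 0.06 std 0.0019
scene tablet deck frame ((-0.03456806764006615, -0.06873912364244461), (0.11616385728120804, 0.1897408813238144), 0.2801729738712311) front -0.1621 -0.1636 z 0.0601 std 0.0018
t 5.6 tcp [ 0.5244 -0.0026  0.0724] deck (np.float64(-0.039), np.float64(0.0311)) j [ 21.  17. -31.  -0. -42. -27.] w 0.0615 F [ 0.3 -0.1 -0.3]
shift [-0.001 -0.004 -0.344] turn [-0.002  0.    -0.   ]
```

View pics/mscene.png

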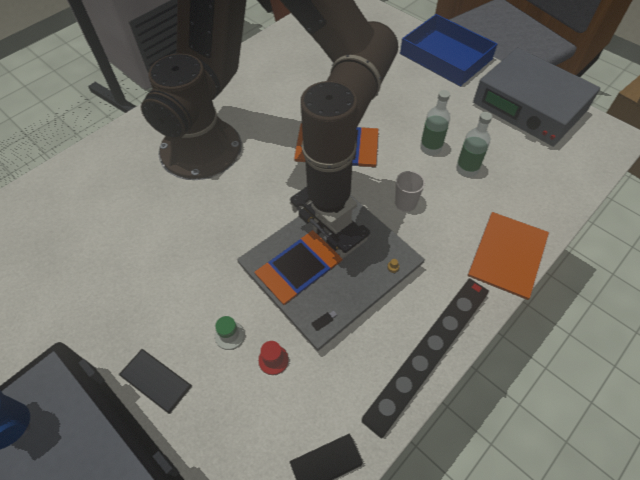

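The scene view shows the tablet at about (295,268), square on the deck with the fingers behind it. The top view puts the front at y_d = -0.158, which agrees with TCP minus the half-finger. About 52 mm remain, so I'll push 44 mm and then trim.

>>> send_rows:
  plan:
    - [[0,0,-0.07],[0,0,0]]
    - [[0,0,-0.14],[0,0,0]]
    - [[0,0,-0.2],[0,0,0]]
    - [[0,0,-0.25],[0,0,0]]
    - [[0,0,-0.29],[0,0,0]]

```text
time_s: 6.1
tcp_pos: [0.52, -0.0466, 0.0723]
eef_rot: [71.0, 90.0, 155.4]
contact_force: [0.0, 1.9, 0.6]
gripper_width: 0.0612
```

```bash
python3 meas.py; python3 d.py -.0385 -.0205 .0725;  python3 - <<'E'
from h import *
# deck edge re-measured in deck frame, both views
for n in ('top','scene'):
    w=cloud(r.capture(n)); q=w[...,:2]-C; xd,yd=q@X,q@D; z=w[...,2]
    for lo,hi in((.04,.13),(-.14,-.105)):
        m=(abs(z-.0505)<.004)&(xd>lo)&(xd<hi)&(abs(yd)<.2); print(n,lo,yd[m].min().round(4),yd[m].max().round(4))
E
```

```text
top tablet deck frame ((-0.03409212455153465, -0.125139981508255), (0.15649372339248657, 0.11222180724143982), 89.61396026611328) front -0.2016 -0.2034 z 0.06 std 0.002
scene tablet deck frame ((-0.03361903503537178, -0.1127379760146141), (0.18815754354000092, 0.11250410974025726), 89.89590454101562) front -0.2054 -0.2067 z 0.0602 std 0.0018
t 6.2 tcp [ 0.5197 -0.0468  0.0722] deck (np.float64(-0.0395), np.float64(-0.0134)) j [ 16.  17. -31.  -0. -42. -22.] w 0.0612 F [-0.2  0.7  0.9]
shift [-0.002 -0.007 -0.048] turn [-0.004 -0.    -0.002]
top 0.04 -0.1689 0.1709
top -0.14 -0.169 0.1578
scene 0.04 -0.1724 0.1692
scene -0.14 -0.1719 0.169
```

Both views give an overhang of about 34.6 mm, so push 5.4 mm more.

>>> send_rows:
  plan:
    - [[0,0,-0.01],[0,0,0]]
    - [[0,0,-0.02],[0,0,0]]
    - [[0,0,-0.03],[0,0,0]]
    - [[0,0,-0.036],[0,0,0]]
    - [[0,0,-0.036],[0,0,0]]

```text
time_s: 6.8
tcp_pos: [0.5193, -0.0517, 0.0722]
eef_rot: [97.4, 89.9, -178.3]
contact_force: [0.7, 0.3, -0.5]
gripper_width: 0.0614
```

>>> send_rows:
  plan:
    - [[0,0,0.05],[0,0,0]]
    - [[0,0,0.15],[0,0,0]]
    - [[-0.1,0,0.25],[0,0,0]]
    - [[-0.4,0,0.3],[0,0,0]]
    - [[-0.7,0,0.3],[0,0,0]]

```text
time_s: 7.3
tcp_pos: [0.5234, -0.0053, 0.1778]
eef_rot: [112.8, 89.8, -162.7]
contact_force: [1.2, 1.0, 1.0]
gripper_width: 0.0611
```

>>> send_rows:
  plan:
    - [[-0.2,0,0.2],[0,0,0]]
    - [[-0.4,0,0.4],[0,0,0]]
    - [[-0.5,0,0.6],[0,0,0]]
    - [[-0.5,0,0.8],[0,0,0]]
    - [[-0.5,0,0.8],[0,0,0]]

```text
time_s: 7.8
tcp_pos: [0.5355, 0.1181, 0.2532]
eef_rot: [95.9, 89.9, -179.4]
contact_force: [-1.1, -0.1, -0.9]
gripper_width: 0.0614
```

```bash
python3 meas.py f; python3 d.py -.0385 -.0205 .0725;  python3 - <<'E'
from h import *
for n in ('top','scene'):
    p=r.capture(n); w=cloud(p); q=w[...,:2]-C; xd,yd=q@X,q@D; z=w[...,2]
    m=(abs(z-.0505)<.004)&(xd>.04)&(xd<.13)&(abs(yd)<.2); print(n,yd[m].min().round(4),yd[m].max().round(4))
    for t in ('cup','stick','fitting','phone','water'):
        for d in r.trace(p,t): print(t,round(d['score'],2),np.round(d['uv']),np.nanmedian(w[d['mask']],0).round(3))
    if n=='top': save('ftc.png',cv2.resize(p['color'][140:320,220:500],None,fx=2.8,fy=2.8))
E
```

```text
top tablet deck frame ((-0.033541250973939896, -0.117339126765728), (0.1819540411233902, 0.11081716418266296), 89.97763061523438) front -0.2062 -0.2083 z 0.06 std 0.002
scene tablet deck frame ((-0.03367731720209122, -0.12124690413475037), (0.11329751461744308, 0.1799241155385971), 0.04186966270208359) front -0.2101 -0.2112 z 0.0602 std 0.0018
t 7.9 tcp [0.5347 0.1155 0.2524] deck (np.float64(-0.0401), np.float64(0.1497)) j [ 33.   8. -15.  -0. -67. -38.] w 0.0617 F [ 1.4  0.6 -0.7]
shift [ 1.201 -0.014 -1.133] turn [ 0.002 -0.002 -0.005]
top -0.1691 0.1645
cup 0.78 [196. 228.] [0.553 0.255 0.016]
cup 0.75 [ 81. 179.] [0.624 0.458 0.175]
stick 0.5 [382. 181.] [ 0.659 -0.165  0.059]
fitting 0.67 [286. 173.] [0.681 0.046 0.068]
phone 0.85 [524. 272.] [ 0.472 -0.501  0.009]
water 0.62 [ 82. 179.] [0.623 0.459 0.184]
water 0.23 [374. 251.] [ 0.515 -0.151  0.06 ]
scene -0.1722 0.1688
cup 0.67 [407. 188.] [0.569 0.247 0.06 ]
stick 0.73 [325. 321.] [ 0.661 -0.168  0.059]
fitting 0.52 [393. 264.] [0.687 0.039 0.065]
phone 0.75 [155. 382.] [ 0.477 -0.506  0.009]
phone 0.73 [435. 125.] [0.504 0.441 0.104]
water 0.91 [476. 149.] [0.627 0.446 0.106]
water 0.82 [438. 126.] [0.505 0.442 0.104]
water 0.59 [230. 333.] [ 0.524 -0.33   0.032]
```

View pics/ftc.png

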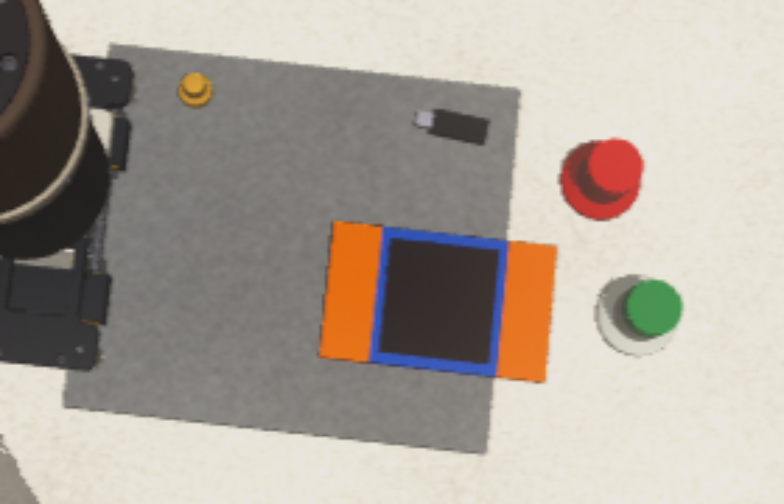

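View pics/fscene.png

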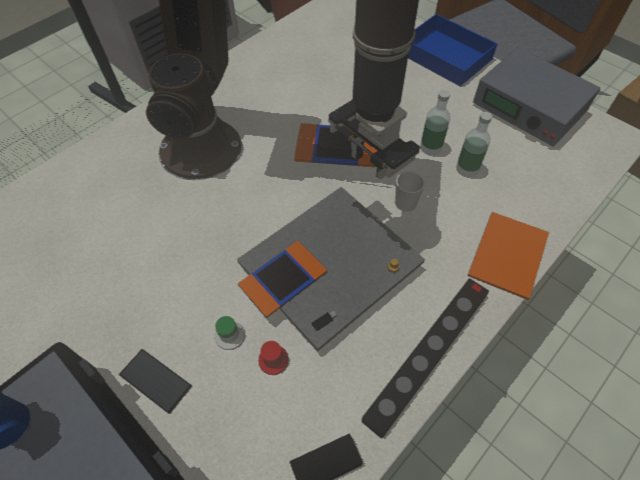

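The top crop shows the blue/orange seam lying along the deck edge (about (505,240) to (497,375)), so the band just overhangs. Both views give about 39 mm and 0° out of square. In the scene view everything else stands where it was and the gripper is clear.

```bash
python3 -c "
from h import *
print(r.close_job())"
```

```text
the job is handed in; nothing more can be done
None
```

I pushed the smaller tablet, the one on the deck, squarely towards the green-topped post with both fingertips against its rear end. I then backed off, raised the gripper clear and handed the job in at about 8 s; no verdict was reported.

- **Overhang:** 39.2 mm from the top camera and 39.0 mm from the scene camera, against a target of 40 ± 8 mm. The two cameras differ by about 3 mm in absolute position, but each gives the same overhang when measured against the deck edge it sees.
- **Squareness and lie:** under 0.1° out of square, and flat with its top at 60 mm. The tablet's centre is about 34 mm off the deck's long axis, well inside the long edges.
- **Other things:** the stick, fitting, phone and bottles measured within about 2 mm of where they started. The top view gave a doubtful cup reading because the gripper partly covered it; the scene view put it within 3 mm of its start.
- **False detections:** the detector also reported a few false matches, such as "water" on the tablet. I ruled these out against the pictures.
- **Contact:** the readings after each push stayed under 3 N, and the gripper ended 0.25 m up, touching nothing.

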